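# Feel along a deburred J-shaped rail on its spring-mounted rest

## Task

Feel-check the freshly deburred J-shaped steel rail: with the fingers closed, touch down on top of its square tab and run the fingertips along the whole top of the rail, round the bend to the tip of the hook, then lift clear. Press lightly all the way, so that the sprung plate stays sunk a few millimetres but never goes down to its stop, and do not lose touch before the hook's tip. Do not grip the rail, and leave the other things where they are.

Things in the scene. Friction and masses are not known exactly. Their poses are not given: they have to be found in the camera images.
- stand: fixed inspection rest: steel base 160 x 120 x 10 mm, four spring posts, a black plastic plate 150 x 110 mm (top 46 mm up) and on it a J-shaped steel rail, 12 mm wide, flat top 60 mm above the bench untouched. Origin on the bench, z up, turned any way. Rail centre line in its axes (x, y mm): straight from (-60, -30) to (20, -30), then a left bend of radius 40 about (20, 10), to (40, 45)
- rail (a joint): how far the sprung plate with the rail has sunk straight down, m: 0 untouched, positive down, stop at 0.012. It sinks level wherever it is pressed, about 2 mm per newton (1 N for 2 mm, 5 N for 10 mm), and springs back by itself
- mark0 (a point): first of eight small dark punch dots along the middle of the rail's top, 25 mm apart along the rail: on the 26 x 26 mm square tab (flush with the rail's top, centred on the start of the centre line), 5 mm past that start. All dots are on the top face and sink with it; axes as the stand's
- mark1 (a point): dot 2 of 8 on the rail's top, 30 mm along the centre line (on the straight)
- mark2 (a point): dot 3 of 8 on the rail's top, 55 mm along the centre line (on the straight)
- mark3 (a point): dot 4 of 8 on the rail's top, 80 mm along the centre line (on the straight)
- mark4 (a point): dot 5 of 8 on the rail's top, 105 mm along the centre line (on the bend)
- mark5 (a point): dot 6 of 8 on the rail's top, 130 mm along the centre line (on the bend)
- mark6 (a point): dot 7 of 8 on the rail's top, 155 mm along the centre line (on the bend)
- mark7 (a point): dot 8 of 8 on the rail's top, 180 mm along the centre line (last dot, 5 mm before the end of the centre line, at the hook's rounded tip)
- stone: bystander: loose grey sharpening stone 90 x 30 x 22 mm lying flat on the bench beside the rest; origin at the centre of its underside, x along its length
- plug_gauge: bystander: loose stepped steel plug gauge standing upright on the bench beside the rest, 22 mm diameter, 50 mm tall; origin at the centre of its underside
- oil_bottle: bystander: loose white squeeze bottle with a red nozzle, 58 mm diameter, 175 mm tall; origin at the centre of its underside
- parts_bin: bystander: clear open plastic box 190 x 130 x 55 mm (x, y, z) with steel strips in it; origin at the centre of its underside
Mind the look-alikes: they are no part of the job. There is more than one size of the stand; the job needs the largest.

How it is judged:
On the way, in this order (a step that is already met when the one before it is completed fails the run):
1. the fingertips press lightly on the rail at dot 1 of 8 (horizontal distance between the grasp point and mark0 below 0.012 m and value of joint rail above 0.0008 m and contact force between the fingers and stand above 0.2 N), for 0.05 s.
2. the fingertips press lightly on the rail at dot 2 of 8 (horizontal distance between the grasp point and mark1 below 0.012 m and value of joint rail above 0.0008 m and contact force between the fingers and stand above 0.2 N), for 0.05 s.
3. the fingertips press lightly on the rail at dot 3 of 8 (horizontal distance between the grasp point and mark2 below 0.012 m and value of joint rail above 0.0008 m and contact force between the fingers and stand above 0.2 N), for 0.05 s.
4. the fingertips press lightly on the rail at dot 4 of 8 (horizontal distance between the grasp point and mark3 below 0.012 m and value of joint rail above 0.0008 m and contact force between the fingers and stand above 0.2 N), for 0.05 s.
5. the fingertips press lightly on the rail at dot 5 of 8 (horizontal distance between the grasp point and mark4 below 0.012 m and value of joint rail above 0.0008 m and contact force between the fingers and stand above 0.2 N), for 0.05 s.
6. the fingertips press lightly on the rail at dot 6 of 8 (horizontal distance between the grasp point and mark5 below 0.012 m and value of joint rail above 0.0008 m and contact force between the fingers and stand above 0.2 N), for 0.05 s.
7. the fingertips press lightly on the rail at dot 7 of 8 (horizontal distance between the grasp point and mark6 below 0.012 m and value of joint rail above 0.0008 m and contact force between the fingers and stand above 0.2 N), for 0.05 s.
8. the fingertips press lightly on the rail at dot 8 of 8 (horizontal distance between the grasp point and mark7 below 0.012 m and value of joint rail above 0.0008 m and contact force between the fingers and stand above 0.2 N), for 0.05 s.
At the end, for the whole second after the job is handed in: the dots were touched in order, each with the fingers' grasp point within 12 mm of it seen from above and the plate sunk at least 0.8 mm; at the end the rail has sprung back to within 1 mm of its rest height, untouched, and every bystander is within 12 mm of where it was (value of joint rail between -0.001 and 0.001 m and contact force between the fingers and stand below 0.1 N and distance of each of stone, plug_gauge, oil_bottle, parts_bin from where it was at the start of the episode below 0.012 m).
It fails at once if the sprung plate is pressed down nearly to its stop (sunk more than 11 mm) (value of joint rail above 0.011 m).
It fails at once if the rail is pulled up more than 2.5 mm (value of joint rail below -0.0025 m).
It fails at once if touch is lost part-way: the fingertips are within about 15 mm above the rail between the first and last dot but do not press it ((horizontal distance between the grasp point and mark1 below 0.013 m or horizontal distance between the grasp point and mark2 below 0.013 m or horizontal distance between the grasp point and mark3 below 0.013 m or horizontal distance between the grasp point and mark4 below 0.013 m or horizontal distance between the grasp point and mark5 below 0.013 m or horizontal distance between the grasp point and mark6 below 0.013 m) and z of the grasp point in the frame of mark3 below 0.034 m and value of joint rail below 0.0003 m).
It fails at once if the fingers straddle or grip the rail instead of touching its top ((horizontal distance between the grasp point and mark0 below 0.012 m or horizontal distance between the grasp point and mark1 below 0.012 m or horizontal distance between the grasp point and mark2 below 0.012 m or horizontal distance between the grasp point and mark3 below 0.012 m or horizontal distance between the grasp point and mark4 below 0.012 m or horizontal distance between the grasp point and mark5 below 0.012 m or horizontal distance between the grasp point and mark6 below 0.012 m or horizontal distance between the grasp point and mark7 below 0.012 m) and z of the grasp point in the frame of mark3 below 0.006 m).
It fails at once if the stone, plug gauge, oil bottle or parts bin is pushed more than 12 mm or lifted (distance of any of stone, plug_gauge, oil_bottle, parts_bin from where it was at the start of the episode above 0.012 m).
It also fails if it takes over 45 s, if anything falls off the work surface, if the arm or the gripper's body presses on something with over 40 N, if the wrist force passes 120 N, or if a joint passes its speed limit or range.

## Robot

A 6-joint arm with a two-finger parallel gripper is mounted at the origin on the work surface. World frame = base frame: x ahead of the robot, y to its left, z up, the work surface at z = 0. Lengths are in m, angles in rad, forces in N, time in s.
With the tool pointing down it reaches from about 0.325 to 0.925 m from the base axis. Payload 3.1 kg.
Tool frame: the origin (TCP) lies on the centre line of the jaws, within the pads' length; the fingertips stand ctrl.tips_ahead ahead of it and the grasp point (between the pads) is the TCP (ctrl.tips_ahead is the distance from the TCP to the fingertips, in m); y points along the fingers, x is the direction in which the jaws open and shut, and the axes are right-handed (so a half turn about y gives the same grasp; the last joint's range is limited). The gripper opens to 85 mm and grips with 20 to 120 N. Pads are 22 mm wide; open, the fingers measure 114 mm over their backs; the gripper's body (76 mm by 85 mm) begins 54 mm behind the grasp point. The pads swing forward as they close: fully open they stand 13 mm farther back than shut.
Start: joints at [1.065, 0.217, 1.613, -0, 1.311, -0.112], TCP at [0.24, 0.577, 0.25] pointing down, gripper open.
Joint ranges: [-2.75, 2.75], [-0.78, 2.1], [0.31, 2.55], [-1.13, 4.27], [0.13, 2.63], [-2.58, 2.58]. Speed limits (rad/s): [2.79, 2.79, 3.14, 3.14, 3.14, 3.14].

## Interface

Orientations are given as [roll, pitch, yaw] about the fixed x, y, z axes, in that order (R = Rz(yaw) Ry(pitch) Rx(roll)).
In Python, from rig import ctrl gives the robot as it stands. Calls block until the motion is done:
- ctrl.move_to(position, orientation): joint-space move of the TCP to a pose.
- ctrl.movel(position, rot=None, speed=0.15): straight line of the TCP; rot=None keeps the orientation; speed is the mean speed in m/s.
- ctrl.goto_joints(angles): joint-space move.
- ctrl.move_gripper(opening, strength=None): finger opening in m; strength is the grip in N (None keeps the last); returns when the fingers have stopped.
- ctrl.sleep(seconds).
- ctrl.solve_ik(position, orientation): joint angles nearest the present ones, or None.
- ctrl.sense(): the state.
- ctrl.grab_frame(name): name is "side" or "top" or "wrist"; returns a dict with "color" (384x512x3 uint8, blue, green, red), "fx", "fy", "cx", "cy" (pixels), "k1" (the pictures are not rectified: a ray, as slopes to the right and down, at radius r is drawn at 1 + k1 r^2 times it, then the intrinsics apply), "extrinsics" (4x4, takes a point from world to camera coordinates); the wrist camera has in their place "mount" (4x4, takes a point from camera to tool coordinates, whose origin is the TCP and whose axes are the tool frame's). Camera axes: x right, y up, looking along -z (the intrinsics and any distortion apply to the point x, -y, -z); pixel columns grow to the right and rows downward; lengths in m; the calibration is good to about 2 mm. A picture is of the moment at which its call begins: read the wrist's pose just before it. There is no depth.
A pose or a line that the arm cannot do raises ctrl.PlanningError and nothing moves.
- ctrl.close_job(): hands the job in, once; it reports no verdict.
The state is a dict: "clock": time; "joint_pos": joint angles; "joint_velocities": joint speeds; "joint_efforts": joint torques, N m; "position": TCP position; "eef_rot": TCP orientation; "wrist_force": force on the tool from outside, world axes, zero at the start; "moment": the same for the moment, N m; "gripper_width": finger opening in m.
Only numpy, scipy, OpenCV 4.12 (cv2) and the standard library are available. Lean on these libraries where they do the work, as an engineer would, in place of code of your own. Each camera call takes 0.05 s, during which the arm holds its last target.

## Working session

There is one attempt and no reset: what is moved stays moved. The work goes in short steps, each a Python script; the robot and the scene stay as the last script left them, time stands still between calls to the robot, and variables do not carry over. Pictures are saved under pics/ and viewed, and the job is handed in when it is done.

```bash
ls; mkdir -p pics; python3 - <<'E'
from rig import ctrl
import cv2
s=ctrl.sense()
print(s, ctrl.tips_ahead)
for n in ["side","top","wrist"]:
    f=ctrl.grab_frame(n); cv2.imwrite(f"pics/{n}0.png",f["color"])
    print(n,{k:v for k,v in f.items() if k!="color"})
E
```

```text
pics
{'clock': 0.0, 'joint_pos': array([ 1.06482241e+00,  2.17746610e-01,  1.61493626e+00, -1.14894939e-05,
        1.31126694e+00, -1.12190940e-01]), 'joint_velocities': array([-3.10636397e-04, -6.79952173e-04,  1.62636909e-05, -7.48128909e-04,
        1.15210927e-03, -6.24827639e-04]), 'joint_efforts': array([-5.08191242e-04, -3.96862471e+01, -3.03841782e+01, -2.81298526e-04,
        9.95322713e-03, -1.37909012e-05]), 'position': array([0.23940802, 0.57650304, 0.24897177]), 'eef_rot': array([-1.57054346,  0.00234359,  1.1770166 ]), 'wrist_force': array([ 0.29875627, -0.00446856,  0.29681727]), 'moment': array([-0.00835107,  0.03317185, -0.0225209 ]), 'gripper_width': 0.08540695202478865} 0.019
side {'fx': 350.58578897578667, 'fy': 350.58578897578667, 'cx': 251.7158846700166, 'cy': 197.11287715989934, 'k1': -0.048957493384899624, 'extrinsics': array([[ 0.81923938, -0.57343237, -0.00470758, -0.50699155],
       [ 0.38947079,  0.5503581 ,  0.73852452, -0.28819053],
       [-0.42090301, -0.60686184,  0.67421018, -0.61788891],
       [ 0.        ,  0.        ,  0.        ,  1.        ]]
[... 184 characters left out ...]
 0.02677109, -0.02970136],
       [ 0.98818875,  0.01098339,  0.1528475 , -0.6272755 ],
       [-0.15308304,  0.0253896 ,  0.98788711, -0.94702315],
       [ 0.        ,  0.        ,  0.        ,  1.        ]])}
wrist {'fx': 334.6194973460292, 'fy': 334.6194973460292, 'cx': 258.20413201407933, 'cy': 196.19963298147098, 'k1': -0.017772982712295247, 'mount': array([[ 9.99999852e-01,  9.82254483e-05, -5.35752231e-04,
         8.71257100e-04],
       [-5.42934245e-04,  2.58493769e-01, -9.66012773e-01,
        -1.23050705e-01],
       [ 4.36015759e-05,  9.66012920e-01,  2.58493784e-01,
         6.43825475e-02],
       [ 0.00000000e+00,  0.00000000e+00,  0.00000000e+00,
         1.00000000e+00]])}
```

View pics/side0.png

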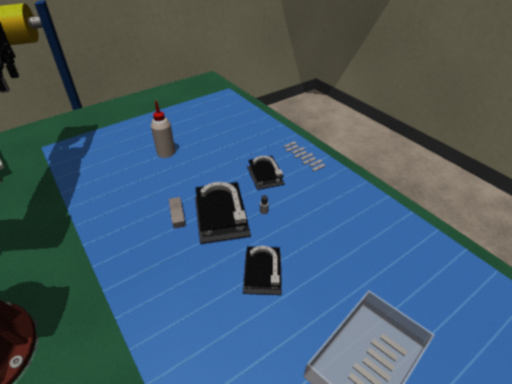

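View pics/top0.png

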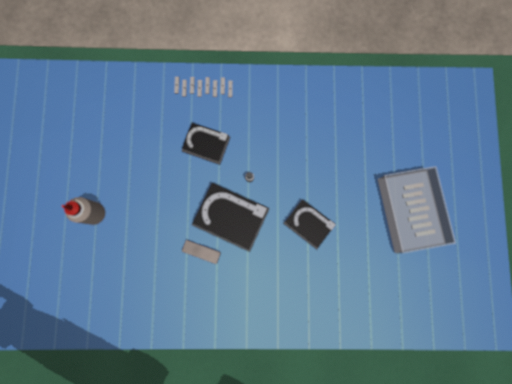

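View pics/wrist0.png

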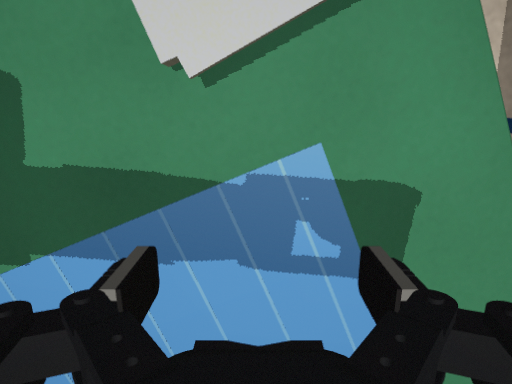

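```bash
cat > h.py <<'E'
import numpy as np, cv2
from scipy.spatial.transform import Rotation as R
def cam_ext(f,pose=None):
    if "extrinsics" in f: return f["extrinsics"]
    T=np.eye(4); T[:3,:3]=R.from_euler("xyz",pose[1]).as_matrix(); T[:3,3]=pose[0]
    return np.linalg.inv(T@f["mount"])
def project(f,E,P):
    P=np.atleast_2d(P); c=P@E[:3,:3].T+E[:3,3]
    u=c[:,0]/-c[:,2]; v=-c[:,1]/-c[:,2]; s=1+f["k1"]*(u*u+v*v)
    return np.c_[f["fx"]*u*s+f["cx"], f["fy"]*v*s+f["cy"]]
def unproject(f,E,px,z):
    px=np.atleast_2d(px).astype(float); out=[]
    K=np.array([[f["fx"],0,f["cx"]],[0,f["fy"],f["cy"]],[0,0,1.]])
    n=cv2.undistortPoints(px[:,None],K,np.array([f["k1"],0,0,0.]))[:,0]
    C=-E[:3,:3].T@E[:3,3]
    for u,v in n:
        d=E[:3,:3].T@np.array([u,-v,-1]); out.append(C+d*(z-C[2])/d[2])
    return np.array(out)
def rail(s): # mm along centre line -> stand xy (m)
    s=np.atleast_1d(s).astype(float); a=(s-80)/40
    return np.where((s<80)[:,None],np.c_[-60+s,0*s-30],np.c_[20+40*np.sin(a),10-40*np.cos(a)])/1000
DOTS=np.arange(5,181,25)
def towc(xy,pose):
    x,y,t=pose; c,s=np.cos(t),np.sin(t)
    return xy@np.array([[c,s],[-s,c]])+[x,y]
E
python3 - <<'E'
import cv2
a=cv2.imread("pics/top0.png")[160:280,150:350]
cv2.imwrite("pics/topc.png",cv2.resize(a,None,fx=4,fy=4,interpolation=cv2.INTER_CUBIC))
E
```

```text
(no output)
```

View pics/topc.png

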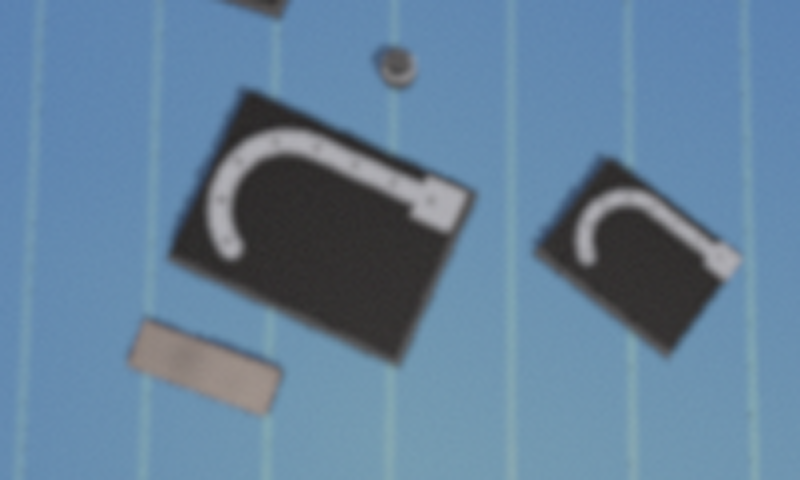

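Dots are readable in the crop: (431,201),(393,184),(356,165),(317,148),(277,143),(240,161),(222,199),(229,241). Plug gauge is at (397,66), the stone around (205,366), both clear of the rail path. I'll fit the stand's pose.

```bash
cat >> h.py <<'E'
def fit(w,idx=slice(None)):
    from scipy.optimize import least_squares
    m=rail(DOTS)[idx]
    best=min((least_squares(lambda p:(towc(m,p)-w[:,:2]).ravel(),[*w[:,:2].mean(0),t]) for t in (0,1.5,3,4.5)),key=lambda r:r.cost)
    return best.x, towc(m,best.x)-w[:,:2]
E
python3 - <<'E'
from rig import ctrl
from h import *
f=ctrl.grab_frame("top"); E=f["extrinsics"]
px=np.array([(431,201),(393,184),(356,165),(317,148),(277,143),(240,161),(222,199),(229,241)])
px=(px+.5)/4-.5+[150,160]
w=unproject(f,E,px,.06); p,r=fit(w); print(p,np.degrees(p[2]),(r*1000).round(1))
# hover for wrist view
D=towc(rail(DOTS),p); print(D.round(3))
print("gauge",unproject(f,E,[(248.7,176)],.05),"stone",unproject(f,E,[(201,251)],.02))
c=D.mean(0)
for yaw in np.arange(-3.1,3.1,.4):
    q=ctrl.solve_ik([c[0],c[1],.25],[-np.pi/2,0,yaw]); print(round(yaw,2),None if q is None else np.round(q,2))
E
```

```text
[0.56101338 0.03756348 7.42410591] 425.36993501682423 [[-0.1 -0.5]
 [ 0.4 -0.4]
 [-0.3  0.2]
 [ 0.2 -0.4]
 [ 0.3  0.2]
 [-0.7  0. ]
 [-0.2  0.4]
 [ 0.4  0.6]]
[[ 0.565 -0.025]
 [ 0.576 -0.002]
 [ 0.586  0.021]
 [ 0.597  0.043]
 [ 0.599  0.068]
 [ 0.588  0.089]
 [ 0.565  0.1  ]
 [ 0.541  0.095]]
gauge [[ 0.64858633 -0.00303635  0.05      ]] stone [[0.46809708 0.11044056 0.02      ]]
-3.1 None
-2.7 None
-2.3 [-0.04  0.12  1.72 -0.    1.3   2.26]
-1.9 [-0.04  0.12  1.72  0.    1.3   1.86]
-1.5 [-0.04  0.12  1.72 -0.    1.3   1.46]
-1.1 [-0.04  0.12  1.72  0.    1.3   1.06]
-0.7 [-0.04  0.12  1.72 -0.    1.3   0.66]
-0.3 [-0.04  0.12  1.72  0.    1.3   0.26]
0.1 [-0.04  0.12  1.72  0.    1.3  -0.14]
0.5 [-0.04  0.12  1.72  0.    1.3  -0.54]
0.9 [-0.04  0.12  1.72  0.    1.3  -0.94]
1.3 [-0.04  0.12  1.72  0.    1.3  -1.34]
1.7 [-0.04  0.12  1.72  0.    1.3  -1.74]
2.1 [-0.04  0.12  1.72 -0.    1.3  -2.14]
2.5 [-0.04  0.12  1.72 -0.    1.3  -2.54]
2.9 None
```

```bash
python3 - <<'E'
from rig import ctrl
from h import *
ctrl.move_gripper(0.0,20)
ctrl.move_to([.565,-.01,.2],[-np.pi/2,0,0]); ctrl.sleep(.3)
s=ctrl.sense(); print(s["clock"],s["position"],s["eef_rot"],s["wrist_force"],s["gripper_width"])
f=ctrl.grab_frame("wrist"); E=cam_ext(f,(s["position"],s["eef_rot"]))
p=[0.56101,0.03756,7.42411-2*np.pi]
im=f["color"].copy(); cv2.imwrite("pics/w1.png",im)
pp=project(f,E,np.c_[towc(rail(DOTS),p),np.full(8,.06)]); print(pp.round(1))
for a in pp: cv2.circle(im,tuple(int(v) for v in a),6,(0,0,255),1)
cv2.imwrite("pics/w1o.png",im)
import pickle; pickle.dump((f,E),open("w1.pkl","wb"))
E
```

```text
3.6583 [ 0.56504288 -0.00958482  0.20004767] [-1.57080333e+00 -8.39442101e-05  7.40162521e-04] [-0.34485015 -0.40485841  0.09709357] 2.2688499687813042e-05
[[257.1 208.9]
 [270.  181.9]
 [283.6 153.7]
 [297.7 124.3]
 [302.5  91.2]
 [287.2  60.7]
 [257.   45.5]
 [224.   52.2]]
```

View pics/w1o.png

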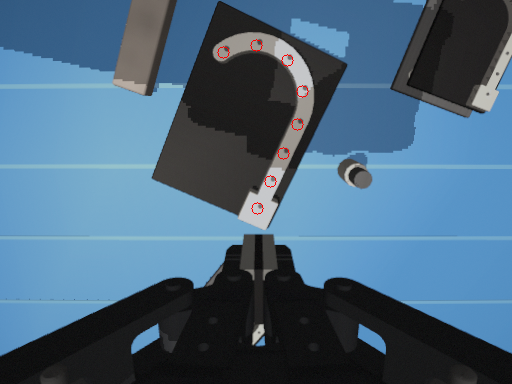

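```bash
python3 - <<'E'
import cv2
a=cv2.imread("pics/w1.png")[30:230,190:340]
cv2.imwrite("pics/w1c.png",cv2.resize(a[:100],None,fx=5,fy=5,interpolation=cv2.INTER_CUBIC))
cv2.imwrite("pics/w1d.png",cv2.resize(a[100:],None,fx=5,fy=5,interpolation=cv2.INTER_CUBIC))
E
```

```text
(no output)
```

View pics/w1c.png

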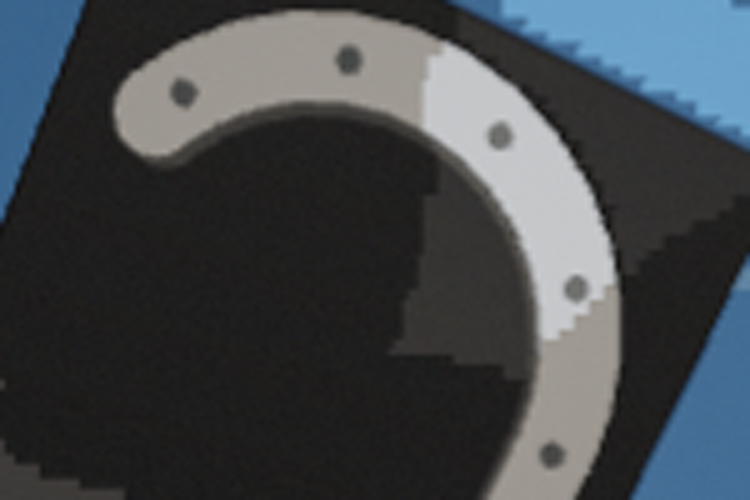

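View pics/w1d.png

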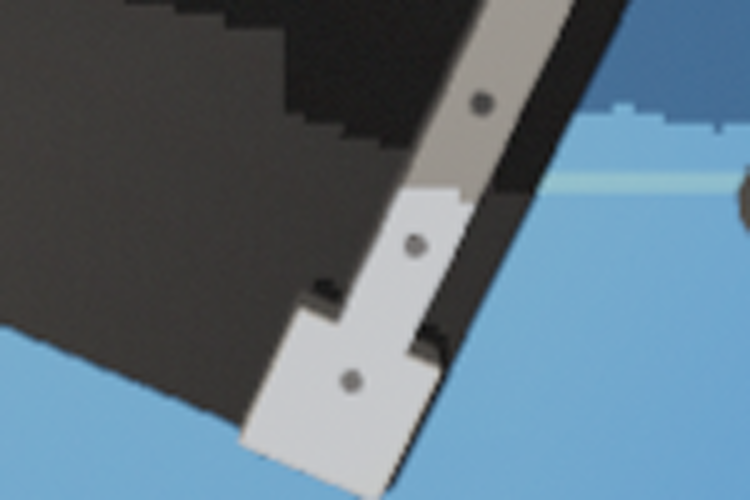

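The wrist crop shows all eight dots clearly, about 2 px from the prediction. I'll refine the pose, compare it with the top camera, and touch down in steps with force readout.

```bash
python3 - <<'E'
from rig import ctrl
from h import *
import pickle,json
f,E=pickle.load(open("w1.pkl","rb"))
px=np.array([(351,881),(416,745),(482,603),(552,455),(576,288),(500,135),(348,60),(184,93)])
px=(px+.5)/5-.5+[190,30]
p,r=fit(unproject(f,E,px,.06)); p[2]%=2*np.pi; print("wrist",p,(r*1000).round(1).tolist())
p0=np.array([0.56101,0.03756,7.42411-2*np.pi]); 
pm=(p+p0)/2; print(pm); json.dump(list(pm),open("pose.json","w"))
d=towc(rail([2]),pm)[0]  # a little before dot 1
d=towc(rail([4]),pm)[0]
rot=[-np.pi/2,0,0]
ctrl.move_to([*d,.11],rot); ctrl.sleep(.4)
s=ctrl.sense(); f0=s["wrist_force"]; print(s["clock"],s["position"],f0)
for z in (.090,.083,.081,.079,.077,.0755):
    ctrl.movel([*d,z],rot,speed=.04); ctrl.sleep(.2)
    F=np.mean([ctrl.sense()["wrist_force"] for _ in range(1)],0); s=ctrl.sense()
    print(z,s["clock"],s["position"].round(4),(F-f0).round(2))
    if F[2]-f0[2]>2.5: break
E
```

```text
wrist [0.56291074 0.04024936 1.1450311 ] [[-0.1, 0.0], [-0.1, 0.0], [0.1, 0.0], [0.2, 0.0], [0.1, -0.0], [-0.0, -0.1], [0.0, 0.1], [-0.2, -0.1]]
[0.56196037 0.03890468 1.1429779 ]
4.5583 [ 0.56698932 -0.02446889  0.11147386] [-0.16938703  0.25398504  0.03983513]
0.09 5.4083 [ 0.5663 -0.0246  0.0903] [-0.16 -0.29  0.15]
0.083 5.9333 [ 0.5661 -0.0245  0.0831] [ 0.16 -0.38 -0.4 ]
0.081 6.3833 [ 0.566  -0.0245  0.081 ] [ 0.22 -0.14  0.16]
0.079 6.8333 [ 0.566  -0.0245  0.079 ] [-0.38 -0.84 -0.48]
0.077 7.2833 [ 0.5662 -0.0246  0.0771] [0.76 0.09 0.62]
0.0755 7.7333 [ 0.5663 -0.0245  0.0757] [0.32 0.02 1.71]
```

```bash
python3 - <<'E'
from rig import ctrl
from h import *
import json
pm=json.load(open("pose.json")); d=towc(rail([4]),pm)[0]
ctrl.movel([*d,.0745],[-np.pi/2,0,0],speed=.04)
L=[]
for _ in range(20): ctrl.sleep(.03); L.append(ctrl.sense()["wrist_force"])
s=ctrl.sense(); print(s["clock"],s["position"],np.mean(L,0),np.std(L,0))
f=ctrl.grab_frame("side"); cv2.imwrite("pics/s2.png",cv2.resize(f["color"][140:260,160:320],None,fx=4,fy=4,interpolation=cv2.INTER_CUBIC))
f=ctrl.grab_frame("wrist"); cv2.imwrite("pics/w2.png",f["color"])
E
```

```text
8.65 [ 0.56622761 -0.02453941  0.07459949] [ 0.95958729 -0.04109203  2.15440511] [0.69147162 0.42813388 0.40743085]
```

View pics/s2.png

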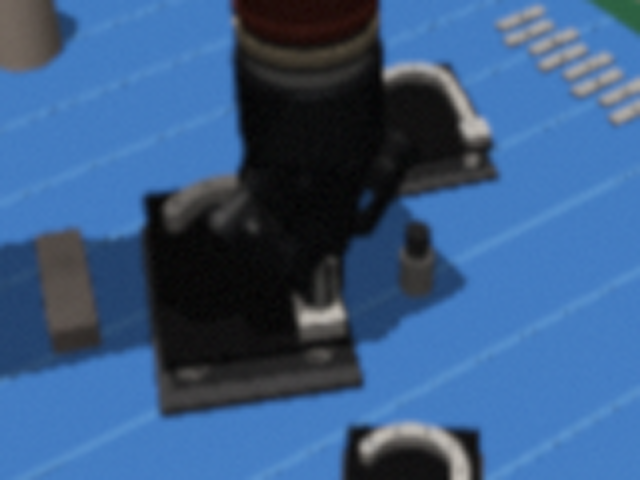

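View pics/w2.png

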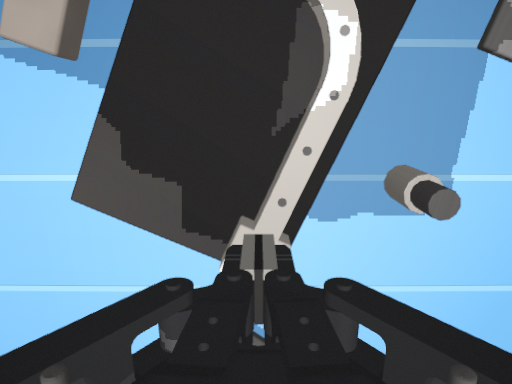

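The closed tips sit on the tab with about 2.1 N, so roughly 4.3 mm sunk. Next is the trace along the rail at constant height, with the force watched.

```bash
python3 - <<'E'
from rig import ctrl
from h import *
import json
pm=json.load(open("pose.json")); rot=[-np.pi/2,0,0]; z=.0745; ef=None
S=[*range(17,81,12),*range(85,181,8),181]
for s_ in S:
    d=towc(rail([s_]),pm)[0]
    ctrl.movel([*d,z],rot,speed=.03)
    L=[]
    for _ in range(4): ctrl.sleep(.03); L.append(ctrl.sense()["wrist_force"][2])
    m=np.mean(L); ef=m if ef is None else .6*ef+.4*m
    st=ctrl.sense(); print(s_,round(st["clock"],2),(st["position"]-[*d,z]).round(4),round(m,2),round(ef,2),round(z,4))
    if ef<1.3: z-=.0005
    if ef>3.2: z+=.0005
    z=np.clip(z,.0725,.0765)
E
```

```text
17 9.47 [-0.0002  0.0007 -0.0002] 2.87 2.87 0.0745
29 10.15 [0.0005 0.0004 0.0002] 2.39 2.68 0.0745
41 10.83 [ 0.      0.0005 -0.    ] 2.25 2.51 0.0745
53 11.52 [0.0003 0.0005 0.0001] 2.29 2.42 0.0745
65 12.2 [0.0002 0.0005 0.0001] 1.68 2.12 0.0745
77 12.88 [0.0003 0.0005 0.0001] 2.01 2.08 0.0745
85 13.43 [0.0001 0.0003 0.0001] 2.7 2.33 0.0745
93 13.98 [0.0001 0.0004 0.0001] 2.28 2.31 0.0745
101 14.53 [0.     0.0004 0.    ] 2.59 2.42 0.0745
109 15.08 [-0.0001  0.0004 -0.    ] 2.49 2.45 0.0745
117 15.63 [-0.0002  0.0004 -0.0001] 2.17 2.34 0.0745
125 16.18 [-0.0003  0.0004 -0.0001] 2.15 2.26 0.0745
133 16.73 [-0.0004  0.0003 -0.0001] 2.08 2.19 0.0745
141 17.28 [-0.0004  0.0003 -0.0001] 2.12 2.16 0.0745
149 17.83 [-0.0005  0.0001 -0.0002] 2.36 2.24 0.0745
157 18.38 [-0.0005  0.0001 -0.0002] 2.48 2.34 0.0745
165 18.93 [-0.0005 -0.     -0.0002] 2.26 2.31 0.0745
173 19.48 [-0.0005 -0.0001 -0.0002] 2.34 2.32 0.0745
181 20.03 [-0.0005 -0.0002 -0.0002] 2.62 2.44 0.0745
```

Contact held all the way along. Before lifting I'll check with the wrist and top cameras that the tips are at the last dot.

```bash
python3 - <<'E'
from rig import ctrl
from h import *
import json
pm=json.load(open("pose.json"));d=towc(rail([181]),pm)[0]; rot=[-np.pi/2,0,0]
f=ctrl.grab_frame("wrist"); cv2.imwrite("pics/w3.png",f["color"])
f=ctrl.grab_frame("side"); cv2.imwrite("pics/s3.png",cv2.resize(f["color"][140:260,160:320],None,fx=4,fy=4,interpolation=cv2.INTER_CUBIC))
E
```

```text
(no output)
```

View pics/w3.png

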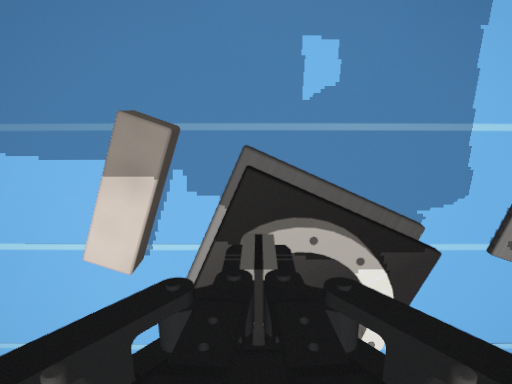

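View pics/s3.png

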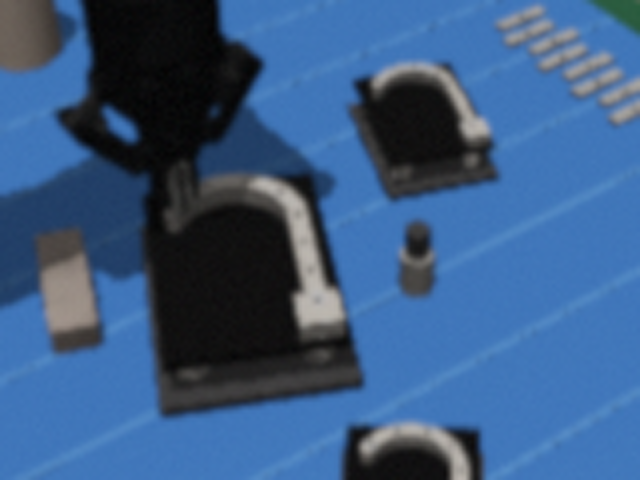

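Both views show the tips on the hook's tip, with dot 7 visible beside them at (313,241) in the wrist picture. Stone and plug gauge haven't moved. Lifting slowly so the plate doesn't bounce, then handing in.

```bash
python3 - <<'E'
from rig import ctrl
from h import *
import json
pm=json.load(open("pose.json"));d=towc(rail([181]),pm)[0]; rot=[-np.pi/2,0,0]
ctrl.movel([*d,.085],rot,speed=.02)
ctrl.movel([*d,.20],rot,speed=.1); ctrl.sleep(.5)
s=ctrl.sense(); print(s["clock"],s["position"],s["wrist_force"])
f=ctrl.grab_frame("side"); cv2.imwrite("pics/s4.png",f["color"])
f=ctrl.grab_frame("top"); cv2.imwrite("pics/t4.png",f["color"])
E
```

```text
22.6083 [0.54107236 0.09583328 0.19995231] [-0.51617696 -0.21683502  0.27444367]
```

View pics/s4.png

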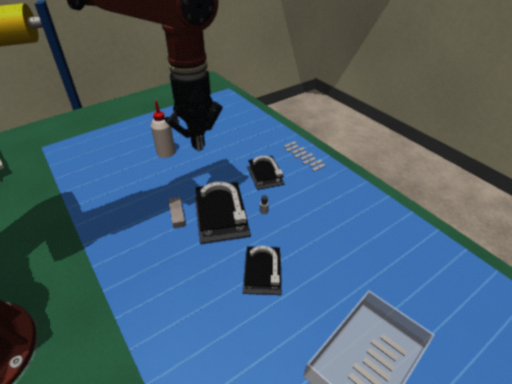

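The arm is clear, and the stone (177,212), gauge (264,205), bottle (162,137) and bin are where they were in the first picture.

```bash
python3 -c "
from rig import ctrl
ctrl.close_job()"
```

```text
the job is handed in; nothing more can be done
```

I ran the closed fingertips along the largest rail from the tab, round the bend, to the hook's tip in one pass. Then I lifted clear and handed the job in at about 23 s on the robot's clock. No verdict was reported.

- **Finding the rail:** I located it from the eight dots in the top and wrist pictures. The two fits disagreed by about 3 mm, so I used their average, which should be within 2 mm of the dots.
- **Pressing:** the wrist read about 1.7–2.9 N at every stop along the rail, which by the stated stiffness is roughly 3–6 mm sunk. I worked the sinking out from force and height; I could not measure it directly. Force noise was about 0.4 N.
- **Last checks:** before lifting, the wrist and side pictures showed the tips on the hook's tip. After lifting, the wrist force was back to noise level, and the side picture showed the stone, gauge, bottle and bin in their original places. I saw no failed checks.

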